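# Pass a tube carrier from the holding rail to the sampler's feed rail

## Task

Take the hanging tube carrier by its black grip, run it along the holding rail from under the hold-down rod, lift it over the end stops and hang it on the sampler's feed rail. Then slide it under that rail's hold-down rod and press it home against the blue index block until the red spring catch snaps in behind its hook, and let go. Be gentle: keep the tubes upright, never force or drop the carrier against the rails, rods or stops, and leave the glassware on the board alone.

Things in the scene. Friction and masses are not known exactly. Their poses are not given: they have to be found in the camera images.
- carrier_grip (a point): Centre of the black grip block on top of the loose tube carrier: 12 mm across the rail (x), 24 mm along the rail (y), 30 mm high; it overhangs the narrow arm below, so pinch it from above with the fingers closing along y. Axes: x across the rail, y along it (feed rail towards holding rail), z up.
- carrier_seat (a point): Centre of the hook's underside, which lies on the rail top; 52 mm below carrier_grip, same axes. Hook plate 50 mm long in y, 5 mm thick; under it two cheeks, 40 mm long in y, leave a 9 mm slot for the 6 mm rail and flare to about 20 mm at their rim, 21 mm below this point. Rack: 31 mm either way in y, tube caps 69 mm and tube ends 135 mm below.
- carrier: The carrier as a whole, 0.24 to 0.39 kg, origin and axes as carrier_seat: an E-shaped metal hanger, an upright strip on its -x side with three arms: grip on top, hook in the middle, rack of six capped tubes below. The rail's hold-down rod passes between top arm and hook. It balances under the grip.
- hold_end (a point): On the holding rail's top, at the inner face of its end stop (plate 6 mm thick on the -y side, 22 mm wide, 10 mm above the rail). The rail runs from here along +y for 206 mm to its post. Its hold-down rod covers it from 62 mm on, so the hook lifts off only between rod and stop (12 mm of play). Lifted 32 mm the cheeks clear the stop; above 44 mm the tube caps meet the rail.
- hold: Fixed holding stand: steel flat-bar rail 6 mm wide, 25 mm high, its top 200 mm over the bench, a post, and an 8 mm hold-down rod over the rail, underside 13 mm above the rail top. Origin on the bench under the rail's free end; rail along +y. The carrier starts on it, hook under the rod.
- feed_end (a point): On the feed rail's top (as high as the holding rail), at the inner face of its own end stop (6 mm thick, on the +y side, 10 mm above the rail). The rail runs from here along -y for 216 mm. Its hold-down rod covers it from 72 mm on: the hook goes on between stop and rod (22 mm of play).
- feed: Fixed sampler unit: feed rail and rod like the holding stand's, growing out of a beige housing 230 mm tall. Origin on the bench under the rail's free end, rail along -y. The two free rail ends face each other 20 to 48 mm apart, up to 16 mm and 0.1 rad out of line.
- catch (a joint): Red spring catch on the blue index block, which is clamped on the feed rail, stop face 139 to 179 mm from feed_end; where is not measured. In m: 0 sprung out, grows as pushed aside (+x). Over its last 60 mm the hook holds the catch 3 to 6 mm aside, drag 4 to 10 N along the rail; the catch snaps back behind it only in the last 1.5 mm before the stop face. A push of 12 to 16 N seats it.
- beaker: Bystander: glass beaker on the board, 60 mm across, 75 mm high; origin at its underside. Leave alone.
- reagent: Bystander: amber reagent jar with a red cap, 52 mm across, 100 mm high; origin at its underside. Leave alone.
- rinse_bottle: Bystander: clear rinse bottle, 56 mm across, 130 mm high; origin at its underside. Leave alone.
Not all that is in view belongs to the job. There is more than one size of the carrier; the job needs the smallest.

How it is judged:
By the outcome, as a careful person would: the job done as asked, in the order asked, and still so for the second after the job is handed in, with the robot touching nothing.
It also fails if it takes over 54 s, if anything falls off the work surface, if the arm or the gripper's body presses on something with over 40 N, if the wrist force passes 120 N, or if a joint passes its speed limit or range.

## Robot

A 6-joint arm with a two-finger parallel gripper is mounted at the origin on the work surface. World frame = base frame: x ahead of the robot, y to its left, z up, the work surface at z = 0. Lengths are in m, angles in rad, forces in N, time in s.
With the tool pointing down it reaches from about 0.4 to 0.825 m from the base axis. Payload 7 kg.
Tool frame: the origin (TCP) lies on the centre line of the jaws, within the pads' length; the fingertips stand 19 mm ahead of it and the grasp point (between the pads) is the TCP; z points along the fingers, y is the direction in which the jaws open and shut (so a half turn about z gives the same grasp; the last joint's range is limited). The gripper opens to 85 mm and grips with 20 to 120 N. Pads are 22 mm wide; open, the fingers measure 114 mm over their backs; the gripper's body (76 mm by 85 mm) begins 54 mm behind the grasp point. The pads swing forward as they close: fully open they stand 13 mm farther back than shut.
Start: joints at [-1.024, 0.359, 0.012, 0, -1.224, -0.288], TCP at [0.173, -0.653, 0.25] pointing down, gripper open.
Joint ranges: [-3.07, 3.07], [-1.43, 2.12], [-1.02, 1.25], [-3.03, 1.67], [-3.05, -0], [-3.03, 3.03]. Speed limits (rad/s): [2.39, 2.39, 3.01, 3.14, 3.14, 3.14].

## Interface

Orientations are given as a 3x3 rotation matrix whose columns are the frame's x, y, z axes.
In Python, from rig import monitor, eyes, ticket gives the robot as it stands.
- The arm moves only by the tool arm_command, never from a script. Its argument "plan" is a list of rows, each an object of numbers: "tx", "ty", "tz": the shift along the world's x, y, z in mm; "ax", "ay", "az": the turn, a rotation vector about the world's x, y, z in rad; "hand": the opening in per cent of the stroke, from 0 (shut) to 100 (fully open). A call has 1 to 10 rows; each row shifts and turns the pose as measured when the row begins; what a row does not reach is not made up. A row lasts 1/8 s, in which the tool goes at most 62.5 mm and 10.7 degrees, less where a joint would pass 70% of its speed; a pose out of reach is approached as far as the arm can. A call is refused whole if a number of a shift passes 62.5 or a number of a turn 0.188, either way. A call with a gripper value outside its range is refused whole. The fingers move at their own pace and stop on an object; "grip_force" is the grip in N (left out, the last holds). Time passes only in rows, so rows that do not move let the fingers close. It gives the time, the measured TCP pose, the force and the opening at its end, in the units of the state.
- monitor.get_obs(): the state, without advancing time (a new reading comes with each control period).
- eyes.snapshot(name): name is "side" or "top" or "wrist"; returns the picture (480x640x3 uint8, red, green, blue); there is no depth.
- eyes.get_calibration(name): a dict with "K" (3x3 intrinsics, pixels), "dist" ([k1, k2, p1, p2, k3] as OpenCV has them; the pictures are not rectified), "position" and "attitude" of the camera in the world. Camera axes: x right, y down, z forward; pixel columns grow to the right and rows downward; lengths in m; the calibration is good to about 2 mm. A picture is of the moment at which its call begins: read the wrist's pose just before it. get_calibration takes no time and is no camera call; for the wrist camera it gives the pose at the moment of the call.
- ticket.sign_off(): hands the job in, once; it reports no verdict.
Trained networks look in the newest picture that a camera, given by its name, has taken for a name from the list of things; names that differ only in an ending like _2 or _b are one class to them, and where a whole thing is asked for, a point or a joint stands for the part that bears it (a point fixed in the world has none). Each returns a list of dicts, best first, with "confidence" (0 to 1); they miss things now and then, are a little off and sometimes report something else, mostly with a low value. They report only what shows in the picture. A call takes as long as a camera call. They do not tell look-alikes from the thing itself.
- eyes.outline_of(camera, name): "mask" (480x640 bool, what is visible of it) and "box" ([left, top, right, bottom] in pixels, round what is visible of it).
The state is a dict: "clock": time; "joint_pos": joint angles; "joint_velocities": joint speeds; "joint_torque": joint torques, N m; "tcp_pos": TCP position; "orientation": TCP orientation; "contact_force": force on the tool from outside, world axes, zero at the start; "wrist_torque": the same for the moment, N m; "opening": finger opening in m.
Only numpy, scipy, OpenCV 4.12 (cv2) and the standard library are available. Lean on these libraries where they do the work, as an engineer would, in place of code of your own. Each camera call takes 0.05 s, during which the arm holds its last target. There are 200 camera calls.

## Working session

There is one attempt and no reset: what is moved stays moved. The work goes in short steps, Python scripts to look and compute and a tool call to move; the robot and the scene stay as the last step left them, time stands still between calls to the robot, and variables do not carry over. Pictures are saved under pics/ and viewed, about 8 in all and at most 12, crops included, and the job is handed in when it is done.

Besides the shell and the picture viewer there is one more tool, called after "Call:" by a JSON object that holds its "fn" and its "kwargs", one argument or row to a line. arm_command: Moves the arm, as the interface text tells. Its arguments: {"type":"object","properties":{"plan":{"type":"array"},"grip_force":{"type":"number"}},"required":["plan"]}

```bash
ls; mkdir -p pics; cat > h.py <<'E'
import numpy as np, cv2
from rig import monitor, eyes, ticket
def snap(n,f=None):
    c=eyes.get_calibration(n); im=eyes.snapshot(n)
    if f: cv2.imwrite('pics/'+f,im[:,:,::-1])
    return im,c
def ray(c,uv):
    p=cv2.undistortPoints(np.array(uv,float).reshape(-1,1,2),np.array(c['K']),np.array(c['dist'])).reshape(-1,2)
    d=np.c_[p,np.ones(len(p))]@np.array(c['attitude']).T
    return np.array(c['position']),d
def onz(c,uv,z):
    o,d=ray(c,uv); return o+d*((z-o[2])/d[:,2])[:,None]
def proj(c,P):
    R=np.array(c['attitude']); X=(np.atleast_2d(P)-np.array(c['position']))@R
    return cv2.projectPoints(X,np.zeros(3),np.zeros(3),np.array(c['K']),np.array(c['dist']))[0].reshape(-1,2)
def tri(c1,a,c2,b):
    A=[];y=[]
    for c,uv in((c1,a),(c2,b)):
        o,d=ray(c,uv); d=d[0]/np.linalg.norm(d[0]); M=np.eye(3)-np.outer(d,d); A.append(M); y.append(M@o)
    A=np.vstack(A); y=np.hstack(y); x=np.linalg.lstsq(A,y,rcond=None)[0]
    return x, np.linalg.norm(A@x-y)
E
python3 - <<'E'
from h import *
np.set_printoptions(precision=3,suppress=True)
for n in('top','side'):
    im,c=snap(n,n+'0.png'); print(n,c['position'],np.array(c['attitude']).tolist(),c['K'][0][0])
    for t in('carrier','carrier_grip','hold','feed','catch'):
        for r in eyes.outline_of(n,t)[:4]: print(n,t,round(r['confidence'],2),np.array(r['box']))
print(monitor.get_obs())
E
```

```text
pics
top [0.419 0.006 0.995] [[0.00291528056175042, -0.9827634388608827, 0.1848445952079168], [-0.9999457395636039, -0.0010162621562705071, 0.010367504030716743], [-0.010000953346730297, -0.18486478964248998, -0.9827130763771256]] 546.822386293775
top carrier 0.82 [237.1 234.1 282.7 270.7]
top carrier 0.65 [152.5 351.5 231.6 432.3]
top carrier 0.65 [249.9  62.9 306.7 156.5]
top carrier_grip 0.89 [250.8  61.1 310.6 157.4]
top carrier_grip 0.64 [149.3 351.6 227.8 429.8]
top carrier_grip 0.58 [238.6 231.  286.4 271.3]
top hold 0.9 [165.4 229.3 335.3 297.1]
top feed 0.61 [362.5 221.1 633.7 328.1]
top catch 0.46 [433.8 247.4 448.9 253.9]
side [0.054 0.705 0.726] [[-0.8180060335554811, -0.30013522090533123, 0.49069845958484276], [-0.5747774819182675, 0.4595638879812782, -0.6770759773786299], [-0.022292943873006302, -0.8358946596525423, -0.5484369996798499]] 539.2271292155306
side carrier 0.73 [338.7 288.2 406.6 446.2]
side carrier 0.61 [182.4 171.5 240.5 293.4]
side carrier_grip 0.93 [341.9 285.5 407.3 449.9]
side carrier_grip 0.63 [274.2 218.4 316.  320.6]
side carrier_grip 0.55 [181.2 172.6 242.5 293.8]
side carrier_grip 0.42 [330.7 220.7 353.8 266.1]
side hold 0.57 [218.6 219.5 357.7 393.5]
side feed 0.76 [334.6 124.9 467.9 293.3]
{'clock': 0.6, 'joint_pos': array([-1.024,  0.359,  0.012, -0.   , -1.224, -0.288]), 'joint_velocities': array([ 0.001,  0.001, -0.001, -0.001, -0.001,  0.   ]), 'joint_torque': array([  0.001, -58.259,  29.354,   6.939,  -0.001,   0.   ]), 'tcp_pos': array([ 0.173, -0.653,  0.25 ]), 'orientation': array([[-0.967, -0.256,  0.   ],
       [-0.256,  0.967, -0.   ],
       [-0.   , -0.   , -1.   ]]), 'contact_force': array([-0.552, -0.693,  0.129]), 'wrist_torque': array([-0.001, -0.034, -0.007]), 'opening': 0.08526159843604285}
```

View pics/top0.png

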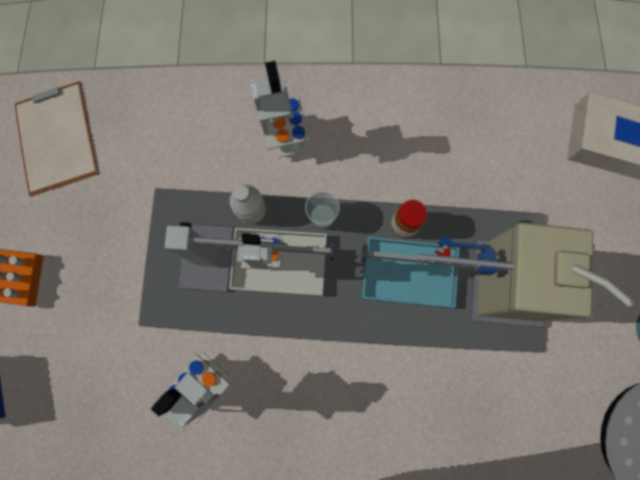

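View pics/side0.png

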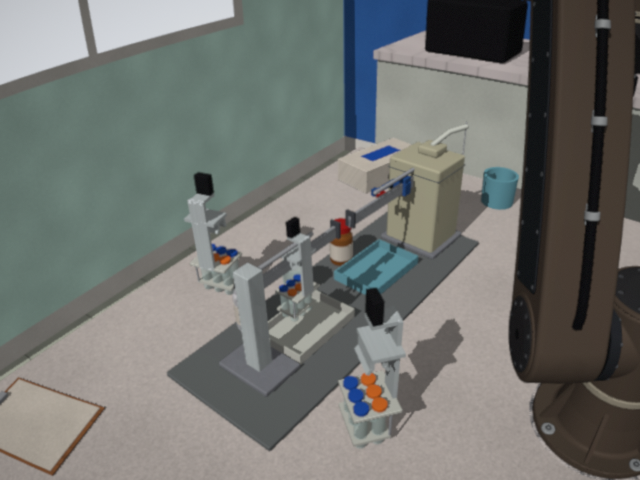

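The smallest carrier hangs on the holding rail, with its grip at about top (251,240) and side (293,227). The two free-standing ones are decoys. The rail ends are near top (332,249) and (365,253).

```bash
python3 - <<'E'
from h import *
np.set_printoptions(precision=4,suppress=True)
im,ct=snap('top'); a=cv2.resize(im[220:290,160:360],None,fx=4,fy=4,interpolation=2)
a2=cv2.resize(im[220:290,340:540],None,fx=4,fy=4,interpolation=2)
cv2.imwrite('pics/c1.png',np.vstack([a,a2])[:,:,::-1])
im,cs=snap('side'); cv2.imwrite('pics/c2.png',cv2.resize(im[160:310,255:455],None,fx=4,fy=4,interpolation=2)[:,:,::-1])
print(tri(ct,(251,240),cs,(293,227)))
print(onz(ct,[(195,241),(332,249),(365,253),(510,265)],.2))
E
```

```text
(array([0.5476, 0.1087, 0.2525]), np.float64(0.0013629251332383946))
[[ 0.5541  0.1996  0.2   ]
 [ 0.5426 -0.0044  0.2   ]
 [ 0.5367 -0.0528  0.2   ]
 [ 0.5184 -0.2692  0.2   ]]
```

View pics/c1.png

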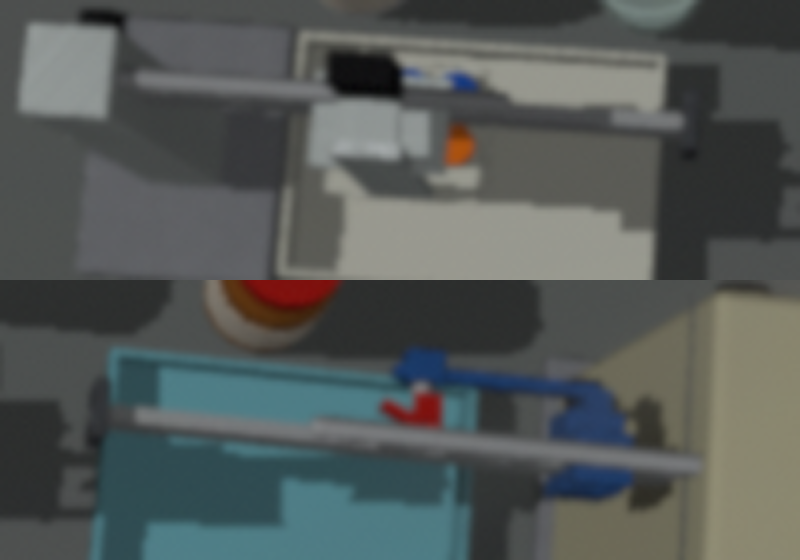

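View pics/c2.png

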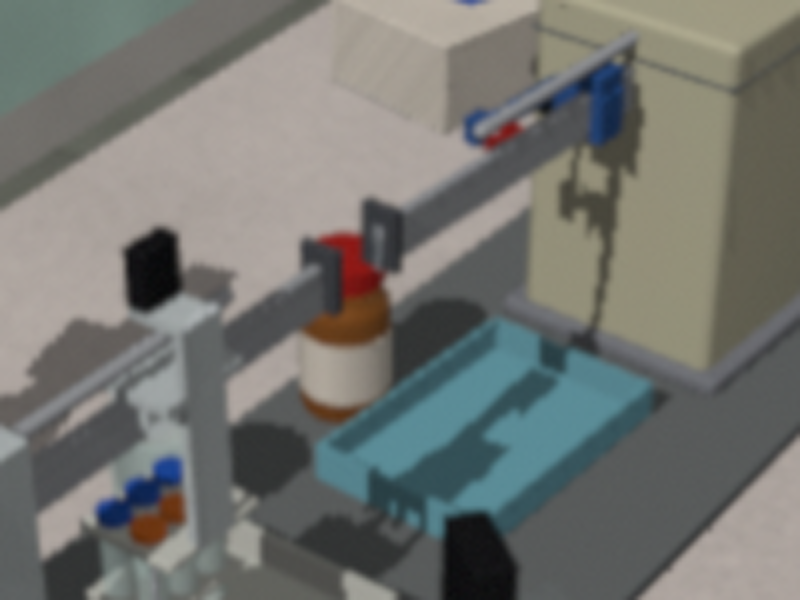

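Call:
{"fn": "arm_command", "kwargs": {
  "plan": [
    {"tz": 60},
    {"tz": 60},
    {"tz": 60,"tx": 10,"ty": 20},
    {"tx": 27,"ty": 54,"az": -0.05},
    {"tx": 27,"ty": 54,"az": -0.05},
    {"tx": 27,"ty": 54,"az": -0.05},
    {"tx": 27,"ty": 54,"az": -0.05},
    {"tx": 27,"ty": 54,"az": -0.05},
    {"tx": 27,"ty": 54,"az": -0.05},
    {"tx": 27,"ty": 54}
  ]
}}

```text
schema error: expected keys tx, ty, tz, ax, ay, az, hand
```

```bash
python3 - <<'E'
from h import *
np.set_printoptions(precision=4,suppress=True)
c=eyes.get_calibration('top')
for z,p in((.217,[(195,239.5),(287.5,247)]),(.2,[(330.5,249.8)]),(.2,[(367,254.5)]),(.217,[(418.8,256.8),(513.8,266.3)])): print(onz(c,p,z))
o=monitor.get_obs();print(o['tcp_pos'],o['orientation'],o['clock'])
E
```

```text
[[0.5535 0.1955 0.217 ]
 [0.5427 0.06   0.217 ]]
[[ 0.5414 -0.0022  0.2   ]]
[[ 0.5344 -0.0558  0.2   ]]
[[ 0.5286 -0.1292  0.217 ]
 [ 0.5143 -0.2689  0.217 ]]
[ 0.1727 -0.6525  0.2503] [[-0.9667 -0.2559  0.    ]
 [-0.2559  0.9667 -0.0001]
 [-0.     -0.0001 -1.    ]] 0.7
```

Call:
{"fn": "arm_command", "kwargs": {
  "plan": [
    {"tx": 0,"ty": 0,"tz": 60,"ax": 0,"ay": 0,"az": 0,"hand": 100},
    {"tx": 0,"ty": 0,"tz": 60,"ax": 0,"ay": 0,"az": 0,"hand": 100},
    {"tx": 10,"ty": 20,"tz": 55,"ax": 0,"ay": 0,"az": 0,"hand": 100},
    {"tx": 27,"ty": 54,"tz": 0,"ax": 0,"ay": 0,"az": -0.05,"hand": 100},
    {"tx": 27,"ty": 54,"tz": 0,"ax": 0,"ay": 0,"az": -0.05,"hand": 100},
    {"tx": 27,"ty": 54,"tz": 0,"ax": 0,"ay": 0,"az": -0.05,"hand": 100},
    {"tx": 27,"ty": 54,"tz": 0,"ax": 0,"ay": 0,"az": -0.05,"hand": 100},
    {"tx": 27,"ty": 54,"tz": 0,"ax": 0,"ay": 0,"az": -0.05,"hand": 100},
    {"tx": 27,"ty": 54,"tz": 0,"ax": 0,"ay": 0,"az": -0.05,"hand": 100},
    {"tx": 27,"ty": 54,"tz": 0,"ax": 0,"ay": 0,"az": 0,"hand": 100}
  ]
}}

```text
clock: 1.95
tcp_pos: [0.3726, -0.2442, 0.4291]
orientation: [[-0.998, 0.059, 0.005], [0.059, 0.998, 0.002], [-0.004, 0.003, -1.0]]
contact_force: [1.4, -0.5, -0.1]
opening: 0.0852
```

Call:
{"fn": "arm_command", "kwargs": {
  "plan": [
    {"tx": 30,"ty": 45,"tz": 0,"ax": 0,"ay": 0,"az": 0,"hand": 100},
    {"tx": 30,"ty": 45,"tz": 0,"ax": 0,"ay": 0,"az": 0,"hand": 100},
    {"tx": 30,"ty": 45,"tz": 0,"ax": 0,"ay": 0,"az": 0,"hand": 100},
    {"tx": 30,"ty": 45,"tz": 0,"ax": 0,"ay": 0,"az": 0,"hand": 100},
    {"tx": 30,"ty": 40,"tz": 0,"ax": 0,"ay": 0,"az": 0,"hand": 100},
    {"tx": 0,"ty": 0,"tz": 0,"ax": 0,"ay": 0,"az": 0,"hand": 100}
  ]
}}

```text
clock: 2.7
tcp_pos: [0.5262, -0.0122, 0.4308]
orientation: [[-0.999, 0.053, 0.01], [0.053, 0.999, 0.003], [-0.01, 0.004, -1.0]]
contact_force: [-1.0, -0.0, -0.4]
opening: 0.0852
```

```bash
python3 - <<'E'
from h import *
np.set_printoptions(precision=4,suppress=True)
o=monitor.get_obs();print(o['tcp_pos'],o['orientation'],o['clock'])
im,c=snap('wrist','w1.png');print(c)
for t in('carrier_grip','carrier','hold','feed','catch'):
    for r in eyes.outline_of('wrist',t)[:3]: print(t,round(r['confidence'],2),np.array(r['box']))
E
```

```text
[ 0.5262 -0.0122  0.4308] [[-0.9986  0.0528  0.01  ]
 [ 0.0528  0.9986  0.0031]
 [-0.0098  0.0036 -0.9999]] 2.7
{'K': array([[401.849 ,   0.    , 322.4194],
       [  0.    , 401.849 , 232.3495],
       [  0.    ,   0.    ,   1.    ]]), 'dist': array([0.0249, 0.    , 0.    , 0.    , 0.    ]), 'position': array([ 0.4593, -0.0095,  0.5537]), 'attitude': array([[ 0.0534,  0.9619,  0.2681],
       [ 0.9986, -0.0524, -0.011 ],
       [ 0.0035,  0.2683, -0.9633]])}
carrier_grip 0.94 [362.8 321.3 449.9 427.8]
carrier_grip 0.77 [468.3   0.  560.9  43. ]
carrier_grip 0.75 [396.8 169.8 502.1 246.9]
carrier 0.7 [396.6 172.3 500.5 243.4]
carrier 0.65 [468.2   0.  562.4  44.7]
hold 0.61 [326.6 137.8 624.1 245.5]
feed 0.87 [  0.4 111.6 285.8 279.2]
catch 0.62 [140.8 215.5 162.4 227.5]
```

View pics/w1.png

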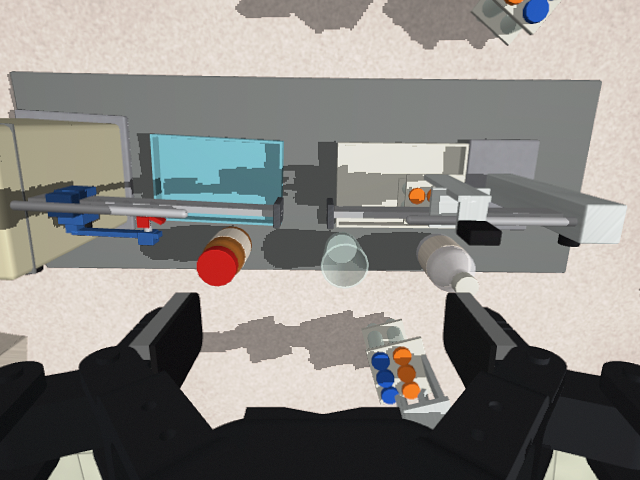

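Wrist view: the hold stop is near (330,215), the feed stop near (278,211), the black grip near (478,233), the red catch near (148,222) and the blue block near (72,203). I'll zoom in to measure.

```bash
python3 - <<'E'
import cv2,numpy as np
im=cv2.imread('pics/w1.png')
f=lambda x0:cv2.resize(im[165:255,x0:x0+200],None,fx=4,fy=4,interpolation=2)
a=f(40);b=cv2.resize(im[175:240,230:530],None,fx=2.667,fy=2.667,interpolation=2)[:,:800]
cv2.imwrite('pics/c3.png',np.vstack([a,b]))
print(a.shape,b.shape)
E
```

```text
(360, 800, 3) (173, 800, 3)
```

View pics/c3.png

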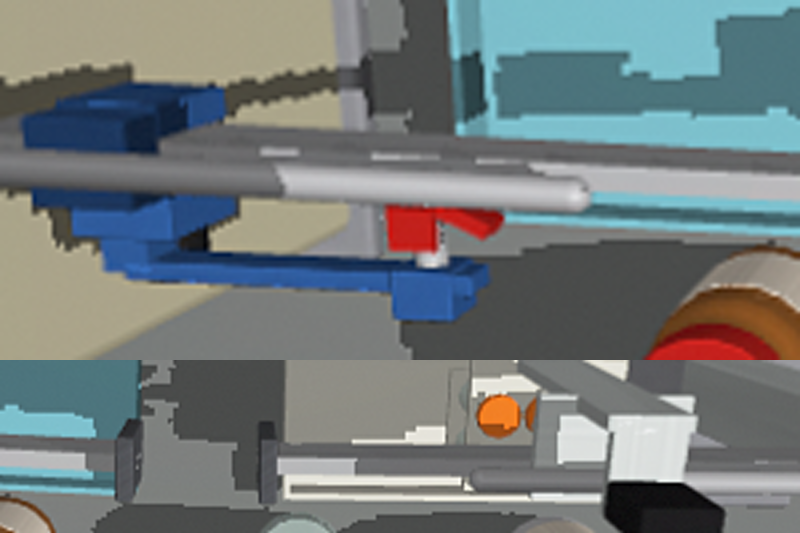

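```bash
cat > m.py <<'E'
from h import *
from scipy.optimize import least_squares
np.set_printoptions(precision=4,suppress=True)
E
python3 - <<'E'
from m import *
im,c=snap('wrist')
print('holdend',onz(c,[(333.9,214.7)],.2),'feedend',onz(c,[(273.9,212.5)],.2))
print('hrod',onz(c,[(407,220),(568,222)],.217),'frod',onz(c,[(186.3,213),(40,206)],.217))
print('block',onz(c,[(96,190),(99,220),(79,200)],.2))
views=[]
for n,g in(('wrist',(478,233)),('top',(251,240)),('side',(293,227))):
    i,cc=snap(n); m=(i.max(2)<45).astype(np.uint8)
    k,l,s,ce=cv2.connectedComponentsWithStats(m)
    j=l[g[1],g[0]]; 
    print(n,j,s[j]); views.append((cc,s[j]))
yaw=.06;e=np.array([np.sin(yaw),np.cos(yaw),0]);x=np.array([np.cos(yaw),-np.sin(yaw),0])
B=np.array([a*.006*x+b*.012*e+q*.015*np.array([0,0,1]) for a in(-1,1) for b in(-1,1) for q in(-1,1)])
def f(p,vs=views):
    r=[]
    for cc,s in vs:
        q=proj(cc,B+p); r+=[*(q.min(0)-s[:2]+.5),*(q.max(0)-s[:2]-s[2:4]+.5)]
    return np.array(r)
for vs in(views,views[:1]):
    s=least_squares(f,[.547,.108,.252],args=(vs,),loss='soft_l1');print(s.x,s.fun)
E
```

```text
holdend [[ 0.5411 -0.0057  0.2   ]] feedend [[ 0.5359 -0.0598  0.2   ]]
hrod [[0.5455 0.057  0.217 ]
 [0.5555 0.1952 0.217 ]] frod [[ 0.5283 -0.1326  0.217 ]
 [ 0.5152 -0.254   0.217 ]]
block [[ 0.5066 -0.2144  0.2   ]
 [ 0.5338 -0.2175  0.2   ]
 [ 0.5147 -0.2311  0.2   ]]
wrist 8 [460 220  45  24 891]
top 0 [     0      0    640    480 292496]
side 7 [287 218  13  19 194]
[0.5494 0.108  0.2497] [  -1.2361   -0.4541    0.8667    0.5121  241.4426  232.2493 -377.8407
 -234.4801   -1.3287   -1.1286    1.3332    3.2535]
[0.5536 0.1137 0.2358] [-0.0348  0.0651  0.0314 -0.0601]
```

Call:
{"fn": "arm_command", "kwargs": {
  "plan": [
    {"tx": 7,"ty": 40,"tz": 0,"ax": -0.003,"ay": 0.01,"az": -0.014,"hand": 100},
    {"tx": 7,"ty": 40,"tz": -20,"ax": 0,"ay": 0,"az": 0,"hand": 100},
    {"tx": 7,"ty": 40,"tz": -40,"ax": 0,"ay": 0,"az": 0,"hand": 100},
    {"tx": 0,"ty": 0,"tz": -40,"ax": 0,"ay": 0,"az": 0,"hand": 100},
    {"tx": 0,"ty": 0,"tz": 0,"ax": 0,"ay": 0,"az": 0,"hand": 100}
  ]
}}

```text
clock: 3.82
tcp_pos: [0.5456, 0.106, 0.3318]
orientation: [[-0.997, 0.075, 0.006], [0.075, 0.997, 0.001], [-0.006, 0.002, -1.0]]
contact_force: [-0.7, 0.3, 1.4]
opening: 0.0851
```

```bash
python3 - <<'E'
from m import *
o=monitor.get_obs();print(o['tcp_pos'],o['orientation'])
im,c=snap('wrist','w2.png')
yaw=.067;e=np.array([np.sin(yaw),np.cos(yaw),0]);x=np.array([np.cos(yaw),-np.sin(yaw),0])
B=np.array([a*.006*x+b*.012*e+q*.015*np.array([0,0,1]) for a in(-1,1) for b in(-1,1) for q in(-1,1)])
q=proj(c,B+[.5485,.108,.252]); 
for p in q: cv2.circle(im,tuple(np.int32(p.round())),1,(255,255,0),-1)
o=np.int32(q.mean(0)); print(o)
x0=max(0,o[0]-133);y0=max(0,o[1]-100)
cv2.imwrite('pics/c4.png',cv2.resize(im[y0:y0+200,x0:x0+266],None,fx=3,fy=3)[:,:,::-1])
E
```

```text
[0.5456 0.106  0.3318] [[-0.9972  0.075   0.006 ]
 [ 0.075   0.9972  0.0013]
 [-0.0059  0.0018 -1.    ]]
[327 257]
```

View pics/c4.png

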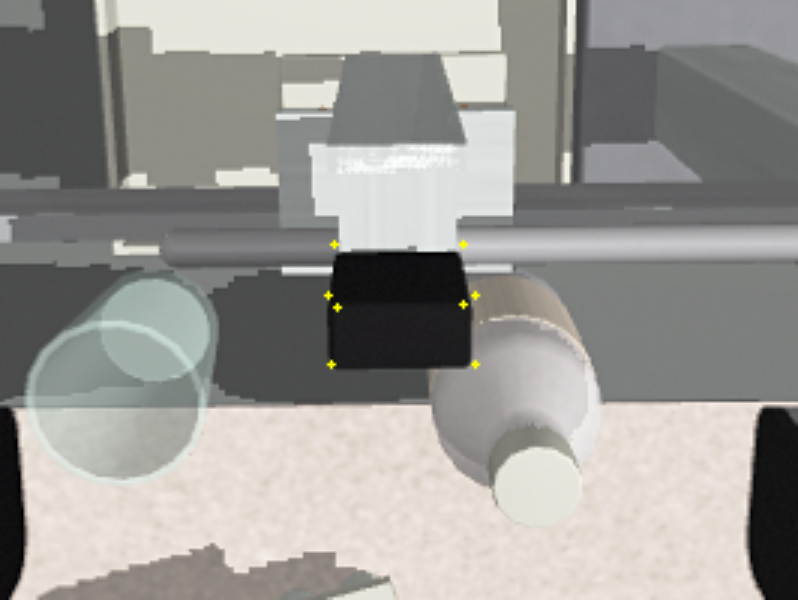

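The projected grip box matches the black block to within about 1 mm, so I'm descending.

Call:
{"fn": "arm_command", "kwargs": {
  "plan": [
    {"tx": 3,"ty": 1.5,"tz": -26,"ax": -0.001,"ay": 0.006,"az": 0.009,"hand": 100},
    {"tx": 0,"ty": 0,"tz": -26,"ax": 0,"ay": 0,"az": 0,"hand": 100},
    {"tx": 0,"ty": 0,"tz": -20,"ax": 0,"ay": 0,"az": 0,"hand": 100},
    {"tx": 0,"ty": 0,"tz": 0,"ax": 0,"ay": 0,"az": 0,"hand": 100}
  ]
}}

```text
clock: 4.38
tcp_pos: [0.5544, 0.1065, 0.2711]
orientation: [[-0.998, 0.068, 0.017], [0.068, 0.998, 0.005], [-0.017, 0.007, -1.0]]
contact_force: [0.0, -0.5, 0.6]
opening: 0.0854
```

Call:
{"fn": "arm_command", "kwargs": {
  "plan": [
    {"tx": -5,"ty": 1,"tz": -8,"ax": -0.005,"ay": 0.017,"az": 0,"hand": 100},
    {"tx": 0,"ty": 0,"tz": 0,"ax": 0,"ay": 0,"az": 0,"hand": 100}
  ]
}}

```text
clock: 4.62
tcp_pos: [0.5506, 0.1075, 0.2664]
orientation: [[-0.998, 0.069, 0.004], [0.069, 0.998, 0.002], [-0.004, 0.002, -1.0]]
contact_force: [-0.6, 0.1, -0.2]
opening: 0.0857
```

Call:
{"fn": "arm_command", "kwargs": {
  "plan": [
    {"tx": -1.5,"ty": 0.5,"tz": -10,"ax": -0.002,"ay": 0.004,"az": 0.003,"hand": 100},
    {"tx": 0,"ty": 0,"tz": -2,"ax": 0,"ay": 0,"az": 0,"hand": 100},
    {"tx": 0,"ty": 0,"tz": 0,"ax": 0,"ay": 0,"az": 0,"hand": 40},
    {"tx": 0,"ty": 0,"tz": 0,"ax": 0,"ay": 0,"az": 0,"hand": 40}
  ]
}}

```text
clock: 5.12
tcp_pos: [0.5495, 0.1083, 0.2547]
orientation: [[-0.998, 0.065, 0.001], [0.065, 0.998, 0.0], [-0.001, 0.0, -1.0]]
contact_force: [0.6, 0.9, -0.2]
opening: 0.0515
```

Call:
{"fn": "arm_command", "kwargs": {
  "grip_force": 60,
  "plan": [
    {"tx": 0,"ty": 0,"tz": 0,"ax": 0,"ay": 0,"az": 0,"hand": 0},
    {"tx": 0,"ty": 0,"tz": 0,"ax": 0,"ay": 0,"az": 0,"hand": 0},
    {"tx": 0,"ty": 0,"tz": 0,"ax": 0,"ay": 0,"az": 0,"hand": 0},
    {"tx": 0,"ty": 0,"tz": 0,"ax": 0,"ay": 0,"az": 0,"hand": 0}
  ]
}}

```text
clock: 5.62
tcp_pos: [0.5496, 0.1083, 0.2551]
orientation: [[-0.998, 0.065, 0.001], [0.065, 0.998, 0.0], [-0.001, 0.0, -1.0]]
contact_force: [0.8, 0.1, -0.9]
opening: 0.0227
```

Call:
{"fn": "arm_command", "kwargs": {
  "plan": [
    {"tx": 0,"ty": 0,"tz": 3,"ax": 0,"ay": 0,"az": 0,"hand": 0},
    {"tx": 0,"ty": 0,"tz": 0,"ax": 0,"ay": 0,"az": 0,"hand": 0},
    {"tx": -0.7,"ty": -10,"tz": 0,"ax": 0,"ay": 0,"az": 0,"hand": 0},
    {"tx": -0.7,"ty": -10,"tz": 0,"ax": 0,"ay": 0,"az": 0,"hand": 0}
  ]
}}

```text
clock: 6.12
tcp_pos: [0.5472, 0.0875, 0.2566]
orientation: [[-0.998, 0.064, -0.002], [0.064, 0.998, -0.0], [0.002, -0.0, -1.0]]
contact_force: [1.3, 0.0, -3.7]
opening: 0.0233
```

Call:
{"fn": "arm_command", "kwargs": {
  "plan": [
    {"tx": -0.4,"ty": -11,"tz": 0.3,"ax": 0,"ay": -0.001,"az": 0,"hand": 0},
    {"tx": -0.4,"ty": -11,"tz": 0,"ax": 0,"ay": -0.001,"az": 0,"hand": 0},
    {"tx": -0.5,"ty": -11,"tz": 0,"ax": 0,"ay": 0,"az": 0,"hand": 0},
    {"tx": -0.5,"ty": -11,"tz": 0,"ax": 0,"ay": 0,"az": 0,"hand": 0},
    {"tx": -0.5,"ty": -10,"tz": 0,"ax": 0,"ay": 0,"az": 0,"hand": 0},
    {"tx": 0,"ty": 0,"tz": 0,"ax": 0,"ay": 0,"az": 0,"hand": 0}
  ]
}}

```text
clock: 6.88
tcp_pos: [0.5441, 0.0278, 0.2569]
orientation: [[-0.998, 0.067, -0.0], [0.067, 0.998, -0.0], [0.0, -0.0, -1.0]]
contact_force: [-0.5, 0.1, -3.7]
opening: 0.0232
```

```bash
python3 - <<'E'
from m import *
o=monitor.get_obs();print(o['tcp_pos'],o['orientation'],o['contact_force'],o['clock'])
im,c=snap('wrist')
he=np.array([.5411,-.004,.2]);fe=np.array([.5355,-.058,.2])
eh=np.array([.066,.998,0]);ef=np.array([-.1,-.995,0])
for P,col in((he,(255,255,0)),(fe,(0,255,0)),(he+.062*eh+[0,0,.017],(255,0,255)),(fe+.072*ef+[0,0,.017],(255,0,255))):
    p=proj(c,P)[0]; print(p); cv2.drawMarker(im,tuple(np.int32(p.round())),col,0,5)
cv2.imwrite('pics/c5.png',cv2.resize(im[100:340,120:440],None,fx=2.5,fy=2.5)[:,:,::-1])
E
```

```text
[0.5441 0.0278 0.2569] [[-0.9978  0.0666 -0.0001]
 [ 0.0666  0.9978 -0.0005]
 [ 0.0001 -0.0005 -1.    ]] [-0.5216  0.0986 -3.7049] 6.875
[255.9729 265.952 ]
[140.4799 262.1501]
[392.6107 279.1292]
[-50.611  270.5339]
```

View pics/c5.png

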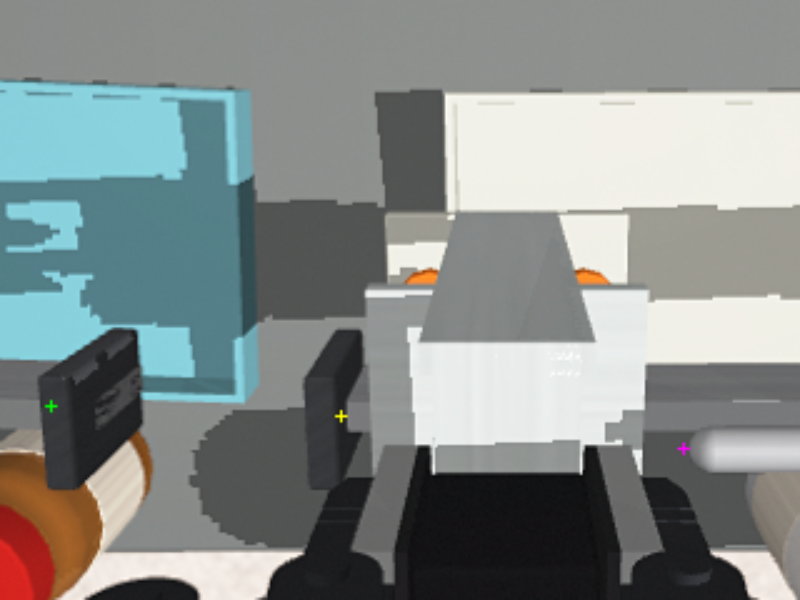

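Hook plate (crop x 365–648) sits between the stop's inner face (~354) and the rod tip (~690), so it is clear of both. I'll shift it 1.5 mm away from the stop, then lift.

Call:
{"fn": "arm_command", "kwargs": {
  "plan": [
    {"tx": 0,"ty": 1.5,"tz": 0.5,"ax": 0,"ay": 0,"az": 0,"hand": 0},
    {"tx": 0,"ty": 0,"tz": 5,"ax": 0,"ay": 0,"az": 0,"hand": 0},
    {"tx": 0,"ty": 0,"tz": 6,"ax": 0,"ay": 0,"az": 0,"hand": 0},
    {"tx": 0,"ty": 0,"tz": 6,"ax": 0,"ay": 0,"az": 0,"hand": 0}
  ]
}}

```text
clock: 7.42
tcp_pos: [0.5443, 0.0307, 0.2752]
orientation: [[-0.998, 0.065, -0.0], [0.065, 0.998, -0.0], [0.0, -0.0, -1.0]]
contact_force: [0.5, 0.3, -3.7]
opening: 0.0233
```

Call:
{"fn": "arm_command", "kwargs": {
  "plan": [
    {"tx": 0,"ty": -1,"tz": 6,"ax": 0,"ay": 0,"az": 0,"hand": 0},
    {"tx": 0,"ty": 0,"tz": 6,"ax": 0,"ay": 0,"az": 0,"hand": 0},
    {"tx": 0,"ty": 0,"tz": 5,"ax": 0,"ay": 0,"az": 0,"hand": 0},
    {"tx": 0,"ty": 0,"tz": 0,"ax": 0,"ay": 0,"az": 0,"hand": 0}
  ]
}}

```text
clock: 7.92
tcp_pos: [0.5446, 0.0299, 0.2945]
orientation: [[-0.998, 0.065, 0.001], [0.065, 0.998, 0.0], [-0.001, 0.0, -1.0]]
contact_force: [-0.3, -0.4, -2.6]
opening: 0.0229
```

Call:
{"fn": "arm_command", "kwargs": {
  "plan": [
    {"tx": -0.8,"ty": -10,"tz": -1,"ax": 0,"ay": 0,"az": 0,"hand": 0},
    {"tx": -0.8,"ty": -12,"tz": 0,"ax": 0,"ay": 0,"az": -0.003,"hand": 0},
    {"tx": -1,"ty": -12,"tz": 0,"ax": 0,"ay": 0,"az": -0.004,"hand": 0},
    {"tx": -1.2,"ty": -12,"tz": 0,"ax": 0,"ay": 0,"az": -0.004,"hand": 0},
    {"tx": -1.2,"ty": -12,"tz": 0,"ax": 0,"ay": 0,"az": -0.004,"hand": 0},
    {"tx": -1.2,"ty": -12,"tz": 0,"ax": 0,"ay": 0,"az": -0.004,"hand": 0}
  ]
}}

```text
clock: 8.68
tcp_pos: [0.5374, -0.0452, 0.2927]
orientation: [[-0.996, 0.085, -0.0], [0.085, 0.996, -0.0], [0.0, -0.0, -1.0]]
contact_force: [-0.6, -0.2, -3.4]
opening: 0.023
```

Call:
{"fn": "arm_command", "kwargs": {
  "plan": [
    {"tx": -1.1,"ty": -12,"tz": 0,"ax": 0,"ay": 0,"az": -0.004,"hand": 0},
    {"tx": -1.1,"ty": -12,"tz": 0,"ax": 0,"ay": 0,"az": -0.004,"hand": 0},
    {"tx": -1.1,"ty": -12,"tz": 0,"ax": 0,"ay": 0,"az": -0.004,"hand": 0},
    {"tx": -1,"ty": -8,"tz": 0,"ax": 0,"ay": 0,"az": -0.002,"hand": 0},
    {"tx": 0,"ty": 0,"tz": 0,"ax": 0,"ay": 0,"az": 0,"hand": 0}
  ]
}}

```text
clock: 9.3
tcp_pos: [0.5326, -0.0933, 0.2926]
orientation: [[-0.995, 0.102, -0.0], [0.102, 0.995, -0.0], [0.0, -0.0, -1.0]]
contact_force: [-0.4, 0.4, -3.2]
opening: 0.0228
```

```bash
python3 - <<'E'
from m import *
o=monitor.get_obs();print(o['tcp_pos'],o['orientation'],o['contact_force'],o['clock'])
im,c=snap('wrist')
fe=np.array([.5355,-.055,.2]);ef=np.array([-.1,-.995,0]);L=np.array([.995,-.1,0])*.003
cam=[]
for P,col in((fe,(0,255,0)),(fe+L,(255,255,0)),(fe-L,(255,255,0)),(fe+.066*ef+L,(255,255,0)),(fe+.066*ef-L,(255,255,0)),(fe+.09*ef+L,(255,255,0)),(fe+.09*ef-L,(255,255,0)),(fe+.072*ef+[0,0,.017],(255,0,255))):
    p=proj(c,P)[0]; cv2.drawMarker(im,tuple(np.int32(p.round())),col,0,3)
cv2.imwrite('pics/c6.png',cv2.resize(im[140:360,160:460],None,fx=2.66,fy=2.66)[:,:,::-1])
E
```

```text
[ 0.5326 -0.0933  0.2926] [[-0.9948  0.1016 -0.0002]
 [ 0.1016  0.9948 -0.0004]
 [ 0.0002 -0.0004 -1.    ]] [-0.4245  0.4053 -3.1933] 9.3
```

View pics/c6.png

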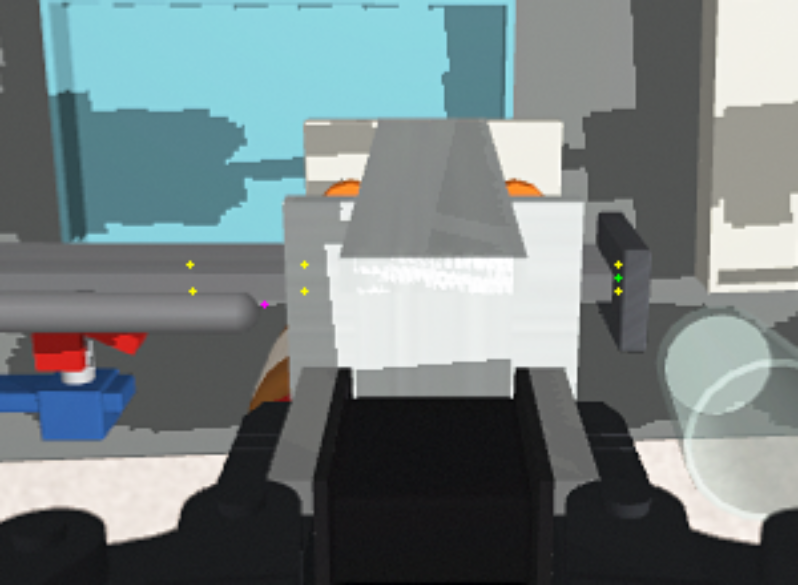

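```bash
python3 - <<'E'
from m import *
im,c=snap('wrist')
ef=np.array([-.1,-.995,0]);fe=np.array([.5355,-.055,.2])
for u in(190,230,245,260,384):
    print(u,im[226:262,u].mean(1).astype(int))
# x of rail edges as function of row at given u
for u,v in((230,240.5),(230,250),(384,244),(384,254)):
    P=onz(c,[(u,v)],.2)[0]; d=(P-fe); print(u,v,P, 'lat',(d@[.995,-.1,0])*1e3)
E
```

```text
190 [ 68  66  74 121 152 112 103 105 103 104 106 103 101 101 103 104 109 123
 121 122 120 120 121 110 109 121 125 130 136 140 139 138 136 128 122 115]
230 [191 189 190 191 189 142 101 104 105 106 107 105 101 102 104 105 109 123
 121 121 121 122 122 122 110 121 126 129 134 139 141 142 140 130 122 116]
245 [190 190 191 191 188 142 102 104 105 106 108 106 101 102 104 106 109 122
 123 123 122 122 122 121 110 120 126 129 134 138 143 143 141 130 122 115]
260 [190 190 189 191 188 141 101 104 106 106 108 104 102 102 105 106 109 124
 123 122 122 122 122 122 122 121 124 142 139  78  81  83  84  83  82  83]
384 [ 33  34  35  36  37  38  44  80 109 107 108 105 104 105 104 108 104 120
 125 124 123 124 124 124 123 124 120  55  40  67  85  85  84  84  83  83]
230 240.5 [ 0.5243 -0.1446  0.2   ] lat -2.178363825640751
230 250 [ 0.5298 -0.1455  0.2   ] lat 3.3850952045719747
384 244 [ 0.5351 -0.0591  0.2   ] lat 0.026293144526944732
384 254 [ 0.541  -0.0594  0.2   ] lat 5.916358419917349
```

```bash
python3 - <<'E'
from m import *
a=cv2.imread('pics/c5.png').mean(2)
for x in(670,690,720): print(x,a[340:480:3,x].astype(int))
c=eyes.get_calibration('wrist');o=monitor.get_obs()
R=o['orientation'];t=o['tcp_pos'];Rc=R.T@np.array(c['attitude']);pc=R.T@(np.array(c['position'])-t)
def lat(u,v,z):  # camera-frame ray to tool frame; plane at tool z
    p=cv2.undistortPoints(np.array([[[u,v]]],float),c['K'],c['dist'])[0,0]
    d=Rc@[p[0],p[1],1]; return (pc+d*((z-pc[2])/d[2]))*1e3
for v in(242.5,247.6,252.6): print('feed',v,lat(260,v,t[2]-.2),lat(384,v,t[2]-.2))
for r in(400,404,416,430): print('hold',r,lat(120+670/2.5,100+r/2.5,.2569-.2))
E
```

```text
670 [237 237 237 237 237 237 238 232 150 103 107 106 107 109 108 104 100 101
 103 104 107 121 121 121 121 121 122 122 122 122 106  83  82  82  83  82
  82  82  83  83  83  83  82  82  83  84  80]
690 [237 237 237 237 237 237 238 232 149 104 108 107 107 109 108 105 103 103
 103 104 110 121 121 121 121 121 121 121 121 121 107  81  82  91 101 104
 128 105 100  90  79  82  83  83  83  83  83]
720 [237 237 237 237 237 237 239 228 122 102 104 104 108 109 108 105 104 104
 106 106 112 122 121 121 121 121 122 122 118 112 132 155 171 182 191 202
 214 217 217 211 203 193 181 158 107  79  83]
feed 242.5 [  1.8921 -35.3646  92.6535] [ 1.8521 34.1078 92.6535]
feed 247.6 [ -1.0962 -35.4857  92.6535] [-1.1364 34.2238 92.6535]
feed 252.6 [ -4.0456 -35.605   92.6535] [-4.0859 34.338  92.6535]
hold 400 [ 3.7809 30.632  56.9   ]
hold 404 [ 2.9819 30.6648 56.9   ]
hold 416 [ 0.5748 30.7635 56.9   ]
hold 430 [-2.2531 30.8792 56.9   ]
```

Call:
{"fn": "arm_command", "kwargs": {
  "plan": [
    {"tx": 1.5,"ty": 1.5,"tz": 0,"ax": 0,"ay": 0,"az": 0,"hand": 0},
    {"tx": 0,"ty": 0,"tz": -5,"ax": 0,"ay": 0,"az": 0,"hand": 0},
    {"tx": 0,"ty": 0,"tz": -5,"ax": 0,"ay": 0,"az": 0,"hand": 0},
    {"tx": 0,"ty": 0,"tz": -4,"ax": 0,"ay": 0,"az": 0,"hand": 0},
    {"tx": 0,"ty": 0,"tz": 0,"ax": 0,"ay": 0,"az": 0,"hand": 0}
  ]
}}

```text
clock: 10.02
tcp_pos: [0.5343, -0.0901, 0.2772]
orientation: [[-0.995, 0.099, -0.001], [0.099, 0.995, -0.0], [0.001, -0.0, -1.0]]
contact_force: [0.1, -0.0, -3.6]
opening: 0.0229
```

```bash
cat >> m.py <<'E'
def railat(us,z=.2):
    o=monitor.get_obs();R=o['orientation'];t=o['tcp_pos'];im,c=snap('wrist','last.png')
    for u in us:
        col=im[215:300,u-1:u+2].mean((1,2)).astype(int); print(u,list(col))
    return lambda u,v:(R.T@(onz(c,[(u,v)],z)[0]-t))*1e3
E
python3 - <<'E'
from m import *
f=railat((250,380))
for u in(250,380):
    for v in(242,246,250,254,258,262): print(u,v,f(u,v))
E
```

```text
250 [np.int64(116), np.int64(116), np.int64(116), np.int64(116), np.int64(116), np.int64(116), np.int64(116), np.int64(116), np.int64(116), np.int64(116), np.int64(115), np.int64(113), np.int64(130), np.int64(195), np.int64(190), np.int64(190), np.int64(189), np.int64(189), np.int64(190), np.int64(191), np.int64(187), np.int64(98), np.int64(104), np.int64(105), np.int64(105), np.int64(105), np.int64(108), np.int64(107), np.int64(102), np.int64(101), np.int64(102), np.int64(107), np.int64(103), np.int64(110), np.int64(123), np.int64(122), np.int64(122), np.int64(122), np.int64(122), np.int64(122), np.int64(122), np.int64(121), np.int64(122), np.int64(122), np.int64(111), np.int64(79), np.int64(82), np.int64(82), np.int64(83), np.int64(82), np.int64(82), np.int64(83), np.int64(83), np.int64(82), np.int64(83), np.int64(82), np.int64(82), np.int64(82), np.int64(82), np.int64(83), np.int64(82), np.int64(82), np.int64(83), np.int64(83), np.int64(83), np.int64(82), np.int64(83), np.int64(82), np.int64(82), np.int64(84), np.int64(90), np.int64(100), np.int64(111), np.int64(111), np.int64(106
[... 1108 characters left out ...]
t64(83), np.int64(82), np.int64(83), np.int64(83), np.int64(82), np.int64(82), np.int64(83), np.int64(83), np.int64(82), np.int64(84), np.int64(83), np.int64(25), np.int64(27), np.int64(29), np.int64(30), np.int64(29), np.int64(26), np.int64(26), np.int64(25), np.int64(27)]
250 242 [  6.7366 -38.0515  77.2266]
250 246 [  4.5647 -38.1531  77.2249]
250 250 [  2.3812 -38.255   77.2231]
250 254 [  0.1861 -38.3573  77.2213]
250 258 [ -2.0207 -38.46    77.2195]
250 262 [ -4.2392 -38.563   77.2177]
380 242 [ 6.7021 29.5396 77.2169]
380 246 [ 4.5296 29.6182 77.2152]
380 250 [ 2.3456 29.6971 77.2134]
380 254 [ 0.1499 29.7763 77.2116]
380 258 [-2.0575 29.8557 77.2097]
380 262 [-4.2766 29.9354 77.2079]
```

Call:
{"fn": "arm_command", "kwargs": {
  "plan": [
    {"tx": -0.3,"ty": 0,"tz": -4,"ax": 0,"ay": 0,"az": -0.002,"hand": 0},
    {"tx": 0,"ty": 0,"tz": -4,"ax": 0,"ay": 0,"az": 0,"hand": 0},
    {"tx": 0,"ty": 0,"tz": -4,"ax": 0,"ay": 0,"az": 0,"hand": 0},
    {"tx": 0,"ty": 0,"tz": 0,"ax": 0,"ay": 0,"az": 0,"hand": 0}
  ]
}}

```text
clock: 10.58
tcp_pos: [0.5341, -0.0901, 0.2647]
orientation: [[-0.995, 0.102, -0.0], [0.102, 0.995, -0.0], [0.0, -0.0, -1.0]]
contact_force: [0.4, 0.0, -3.4]
opening: 0.0231
```

Call:
{"fn": "arm_command", "kwargs": {
  "plan": [
    {"tx": 0,"ty": 0,"tz": -4,"ax": 0,"ay": 0,"az": 0,"hand": 0},
    {"tx": 0,"ty": 0,"tz": -3,"ax": 0,"ay": 0,"az": 0,"hand": 0},
    {"tx": 0,"ty": 0,"tz": -1,"ax": 0,"ay": 0,"az": 0,"hand": 0},
    {"tx": 0,"ty": 0,"tz": 0,"ax": 0,"ay": 0,"az": 0,"hand": 0}
  ]
}}

```text
clock: 11.08
tcp_pos: [0.5342, -0.0902, 0.2563]
orientation: [[-0.995, 0.102, -0.0], [0.102, 0.995, -0.0], [0.0, -0.0, -1.0]]
contact_force: [0.2, 0.6, -3.5]
opening: 0.023
```

Call:
{"fn": "arm_command", "kwargs": {
  "plan": [
    {"tx": 0,"ty": 0,"tz": -1.2,"ax": 0,"ay": 0,"az": 0,"hand": 0},
    {"tx": 0,"ty": 0,"tz": 0,"ax": 0,"ay": 0,"az": 0,"hand": 0},
    {"tx": -0.5,"ty": -5,"tz": 0,"ax": 0,"ay": 0,"az": 0,"hand": 0},
    {"tx": -0.6,"ty": -6,"tz": 0,"ax": 0,"ay": 0,"az": 0,"hand": 0},
    {"tx": -0.6,"ty": -6,"tz": 0,"ax": 0,"ay": 0,"az": 0,"hand": 0},
    {"tx": -0.6,"ty": -6,"tz": 0,"ax": 0,"ay": 0,"az": 0,"hand": 0}
  ]
}}

```text
clock: 11.82
tcp_pos: [0.5319, -0.1146, 0.2552]
orientation: [[-0.995, 0.101, 0.0], [0.101, 0.995, -0.0], [-0.0, -0.0, -1.0]]
contact_force: [0.0, 0.4, -3.8]
opening: 0.0233
```

Call:
{"fn": "arm_command", "kwargs": {
  "plan": [
    {"tx": -0.7,"ty": -6,"tz": 0,"ax": 0,"ay": 0,"az": 0,"hand": 0},
    {"tx": -0.6,"ty": -6,"tz": 0,"ax": 0,"ay": 0,"az": 0,"hand": 0},
    {"tx": -0.6,"ty": -6,"tz": 0,"ax": 0,"ay": 0,"az": 0,"hand": 0},
    {"tx": -0.6,"ty": -6,"tz": 0,"ax": 0,"ay": 0,"az": 0,"hand": 0}
  ]
}}

```text
clock: 12.32
tcp_pos: [0.5292, -0.1406, 0.2552]
orientation: [[-0.995, 0.102, 0.0], [0.102, 0.995, -0.0], [-0.0, -0.0, -1.0]]
contact_force: [0.4, -0.1, -3.7]
opening: 0.0232
```

Call:
{"fn": "arm_command", "kwargs": {
  "plan": [
    {"tx": -0.6,"ty": -6,"tz": 0,"ax": 0,"ay": 0,"az": 0,"hand": 0},
    {"tx": -0.6,"ty": -6,"tz": 0,"ax": 0,"ay": 0,"az": 0,"hand": 0},
    {"tx": -0.6,"ty": -6,"tz": 0,"ax": 0,"ay": 0,"az": 0,"hand": 0}
  ]
}}

```text
clock: 12.7
tcp_pos: [0.527, -0.1585, 0.2552]
orientation: [[-0.995, 0.102, 0.0], [0.102, 0.995, 0.002], [0.0, 0.002, -1.0]]
contact_force: [-1.2, 3.6, -2.2]
opening: 0.0227
```

Call:
{"fn": "arm_command", "kwargs": {
  "plan": [
    {"tx": -0.4,"ty": -5,"tz": 0,"ax": 0,"ay": 0,"az": 0,"hand": 0},
    {"tx": -0.4,"ty": -5,"tz": 0,"ax": -0.002,"ay": 0,"az": 0,"hand": 0},
    {"tx": -0.4,"ty": -4,"tz": 0,"ax": 0,"ay": 0,"az": 0,"hand": 0}
  ]
}}

```text
clock: 13.08
tcp_pos: [0.5254, -0.1734, 0.2552]
orientation: [[-0.995, 0.102, -0.0], [0.102, 0.995, 0.0], [0.0, 0.0, -1.0]]
contact_force: [-1.2, 3.6, -1.3]
opening: 0.0229
```

Call:
{"fn": "arm_command", "kwargs": {
  "plan": [
    {"tx": -0.3,"ty": -3,"tz": 0,"ax": 0,"ay": 0,"az": 0,"hand": 0},
    {"tx": -0.3,"ty": -3,"tz": 0,"ax": 0,"ay": 0,"az": 0,"hand": 0},
    {"tx": -0.3,"ty": -3,"tz": 0,"ax": 0,"ay": 0,"az": 0,"hand": 0}
  ]
}}

```text
clock: 13.45
tcp_pos: [0.5244, -0.183, 0.2552]
orientation: [[-0.995, 0.102, -0.0], [0.102, 0.995, 0.0], [0.001, 0.0, -1.0]]
contact_force: [-1.0, 3.0, -2.5]
opening: 0.0227
```

Call:
{"fn": "arm_command", "kwargs": {
  "plan": [
    {"tx": -0.3,"ty": -3,"tz": 0,"ax": 0,"ay": 0,"az": 0,"hand": 0},
    {"tx": -0.2,"ty": -2,"tz": 0,"ax": 0,"ay": 0,"az": 0,"hand": 0}
  ]
}}

```text
clock: 13.7
tcp_pos: [0.5238, -0.1883, 0.2552]
orientation: [[-0.995, 0.102, -0.001], [0.102, 0.995, 0.0], [0.001, 0.0, -1.0]]
contact_force: [-1.2, 2.9, -1.7]
opening: 0.0228
```

```bash
python3 - <<'E'
from m import *
o=monitor.get_obs();print(o['tcp_pos'],o['contact_force'],o['clock'])
im,c=snap('wrist')
cv2.imwrite('pics/c7.png',cv2.resize(im[140:380,140:460],None,fx=2.5,fy=2.5)[:,:,::-1])
E
```

```text
[ 0.5238 -0.1883  0.2552] [-1.1552  2.9282 -1.6831] 13.7
```

View pics/c7.png

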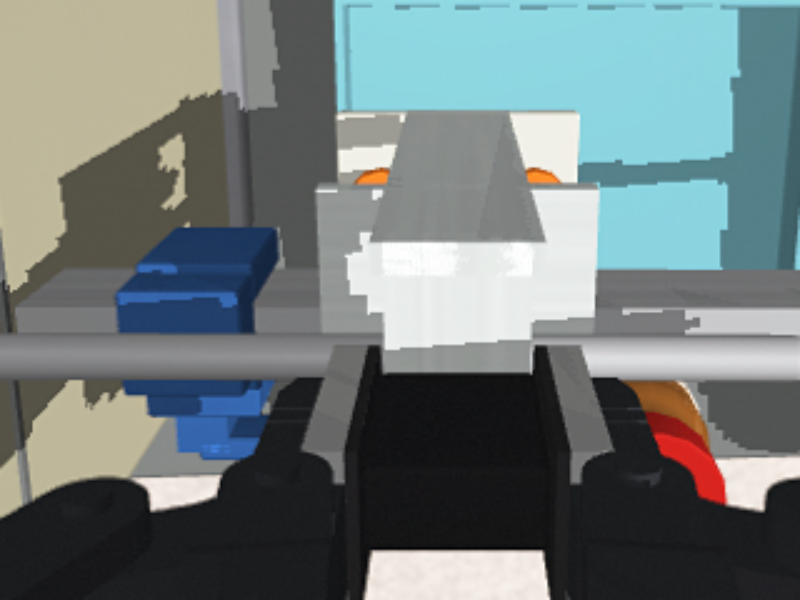

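Hook plate edge is at crop x≈317 and the block face at ≈255–277, so about 7–10 mm remain.

Call:
{"fn": "arm_command", "kwargs": {
  "plan": [
    {"tx": -0.2,"ty": -2,"tz": 0,"ax": 0,"ay": 0,"az": 0,"hand": 0},
    {"tx": -0.2,"ty": -2,"tz": 0,"ax": 0,"ay": 0,"az": 0,"hand": 0},
    {"tx": -0.1,"ty": -1,"tz": 0,"ax": 0,"ay": 0,"az": 0,"hand": 0}
  ]
}}

```text
clock: 14.12
tcp_pos: [0.5233, -0.1938, 0.2552]
orientation: [[-0.995, 0.101, -0.001], [0.101, 0.995, 0.0], [0.001, 0.0, -1.0]]
contact_force: [-1.3, 3.6, -1.9]
opening: 0.0233
```

Call:
{"fn": "arm_command", "kwargs": {
  "plan": [
    {"tx": -0.1,"ty": -1.5,"tz": 0,"ax": 0,"ay": 0,"az": 0,"hand": 0},
    {"tx": -0.1,"ty": -1,"tz": 0,"ax": 0,"ay": 0,"az": 0,"hand": 0}
  ]
}}

```text
clock: 14.38
tcp_pos: [0.523, -0.1964, 0.2552]
orientation: [[-0.995, 0.101, -0.001], [0.101, 0.995, 0.0], [0.001, 0.0, -1.0]]
contact_force: [-0.4, 3.4, -1.3]
opening: 0.023
```

Call:
{"fn": "arm_command", "kwargs": {
  "plan": [
    {"tx": -0.1,"ty": -1,"tz": 0,"ax": 0,"ay": 0,"az": 0,"hand": 0},
    {"tx": -0.1,"ty": -1,"tz": 0,"ax": 0,"ay": 0,"az": 0,"hand": 0}
  ]
}}

```text
clock: 14.62
tcp_pos: [0.5228, -0.1986, 0.2552]
orientation: [[-0.995, 0.101, -0.001], [0.101, 0.995, 0.0], [0.001, 0.0, -1.0]]
contact_force: [-1.3, 2.8, -1.6]
opening: 0.0228
```

Call:
{"fn": "arm_command", "kwargs": {
  "plan": [
    {"tx": -0.1,"ty": -1,"tz": 0,"ax": 0,"ay": 0,"az": 0,"hand": 0},
    {"tx": -0.1,"ty": -1,"tz": 0,"ax": 0,"ay": 0,"az": 0,"hand": 0}
  ]
}}

```text
clock: 14.88
tcp_pos: [0.5228, -0.2011, 0.2552]
orientation: [[-0.995, 0.101, -0.0], [0.101, 0.995, -0.001], [0.0, -0.001, -1.0]]
contact_force: [0.6, -0.4, -3.2]
opening: 0.0231
```

The drag vanished, so the catch has probably snapped in. Next I press gently against the block.

Call:
{"fn": "arm_command", "kwargs": {
  "plan": [
    {"tx": -0.1,"ty": -1,"tz": 0,"ax": 0,"ay": 0,"az": 0,"hand": 0},
    {"tx": 0,"ty": -0.5,"tz": 0,"ax": 0,"ay": 0,"az": 0,"hand": 0}
  ]
}}

```text
clock: 15.12
tcp_pos: [0.5229, -0.2016, 0.2552]
orientation: [[-0.995, 0.102, 0.0], [0.102, 0.995, 0.002], [-0.0, 0.002, -1.0]]
contact_force: [-0.8, 4.9, -0.6]
opening: 0.0229
```

Call:
{"fn": "arm_command", "kwargs": {
  "plan": [
    {"tx": 0,"ty": -1,"tz": 0,"ax": 0,"ay": 0,"az": 0,"hand": 0},
    {"tx": 0,"ty": -1,"tz": 0,"ax": 0,"ay": 0,"az": 0,"hand": 0}
  ]
}}

```text
clock: 15.38
tcp_pos: [0.5229, -0.2018, 0.2553]
orientation: [[-0.995, 0.102, 0.001], [0.102, 0.995, 0.005], [-0.0, 0.005, -1.0]]
contact_force: [-2.3, 7.9, 0.5]
opening: 0.0229
```

Call:
{"fn": "arm_command", "kwargs": {
  "plan": [
    {"tx": -0.1,"ty": -1.8,"tz": 0,"ax": -0.003,"ay": 0,"az": 0,"hand": 0},
    {"tx": -0.1,"ty": -1.8,"tz": 0,"ax": -0.003,"ay": 0,"az": 0,"hand": 0}
  ]
}}

```text
clock: 15.62
tcp_pos: [0.523, -0.202, 0.2553]
orientation: [[-0.995, 0.102, 0.002], [0.102, 0.995, 0.004], [-0.001, 0.005, -1.0]]
contact_force: [-1.6, 12.6, 1.9]
opening: 0.023
```

Call:
{"fn": "arm_command", "kwargs": {
  "plan": [
    {"tx": 0,"ty": 0.3,"tz": 0,"ax": -0.004,"ay": 0.001,"az": 0,"hand": 0},
    {"tx": 0,"ty": 0,"tz": 0,"ax": 0,"ay": 0,"az": 0,"hand": 0}
  ]
}}

```text
clock: 15.88
tcp_pos: [0.5231, -0.2014, 0.2554]
orientation: [[-0.995, 0.101, 0.001], [0.101, 0.995, 0.001], [-0.001, 0.001, -1.0]]
contact_force: [0.4, 0.3, -3.3]
opening: 0.0232
```

```bash
python3 - <<'E'
from m import *
o=monitor.get_obs();print(o['tcp_pos'],o['contact_force'],o['clock'])
im,c=snap('top');u=proj(c,[.5229,-.2,.21])[0].astype(int);print(u)
a=cv2.resize(im[u[1]-30:u[1]+30,u[0]-60:u[0]+40],None,fx=5,fy=5,interpolation=2)
im,c=snap('side');u=proj(c,[.5229,-.2,.21])[0].astype(int);print(u)
b=cv2.resize(im[u[1]-30:u[1]+30,u[0]-60:u[0]+40],None,fx=5,fy=5,interpolation=2)
cv2.imwrite('pics/c8.png',np.vstack([a,b])[:,:,::-1])
E
```

```text
[ 0.5231 -0.2014  0.2554] [ 0.3988  0.2674 -3.3177] 15.875
[466 261]
[394 183]
```

View pics/c8.png

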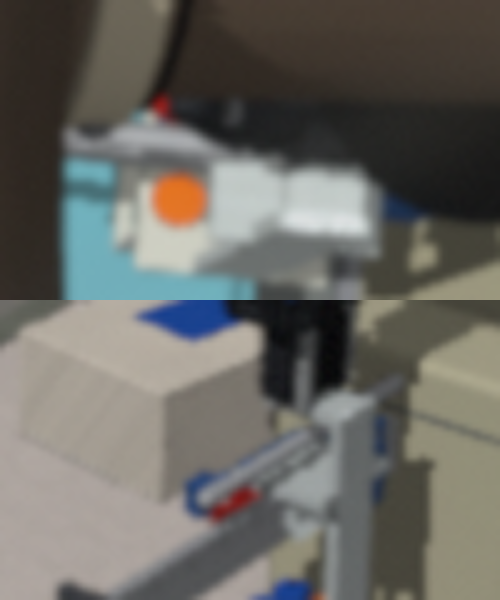

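Call:
{"fn": "arm_command", "kwargs": {
  "plan": [
    {"tx": 0,"ty": 0,"tz": -0.8,"ax": 0,"ay": 0,"az": 0,"hand": 0},
    {"tx": 0,"ty": 0,"tz": -0.5,"ax": 0,"ay": 0,"az": 0,"hand": 0}
  ]
}}

```text
clock: 16.23
tcp_pos: [0.5232, -0.2015, 0.2551]
orientation: [[-0.995, 0.102, 0.002], [0.102, 0.995, 0.001], [-0.002, 0.001, -1.0]]
contact_force: [-2.7, 4.3, 4.4]
opening: 0.0228
```

Call:
{"fn": "arm_command", "kwargs": {
  "plan": [
    {"tx": 0,"ty": 0,"tz": 0,"ax": 0,"ay": 0,"az": 0,"hand": 35},
    {"tx": 0,"ty": 0,"tz": 0,"ax": 0,"ay": 0,"az": 0,"hand": 50},
    {"tx": 0,"ty": 0,"tz": 0,"ax": 0,"ay": 0,"az": 0,"hand": 50}
  ]
}}

```text
clock: 16.6
tcp_pos: [0.524, -0.2027, 0.2558]
orientation: [[-0.995, 0.102, 0.004], [0.102, 0.995, -0.001], [-0.004, -0.001, -1.0]]
contact_force: [-0.1, -0.0, 0.2]
opening: 0.0428
```

Released with no contact force. I'll rise straight up, then look.

Call:
{"fn": "arm_command", "kwargs": {
  "plan": [
    {"tx": 0,"ty": 0.5,"tz": 8,"ax": 0,"ay": 0,"az": 0,"hand": 50},
    {"tx": -0.5,"ty": 0.5,"tz": 12,"ax": 0,"ay": 0,"az": 0,"hand": 50},
    {"tx": 0,"ty": 0,"tz": 20,"ax": 0,"ay": 0,"az": 0,"hand": 50},
    {"tx": 0,"ty": 0,"tz": 40,"ax": 0,"ay": 0,"az": 0,"hand": 50},
    {"tx": 0,"ty": 0,"tz": 40,"ax": 0,"ay": 0,"az": 0,"hand": 50},
    {"tx": 0,"ty": 0,"tz": 0,"ax": 0,"ay": 0,"az": 0,"hand": 50}
  ]
}}

```text
clock: 17.35
tcp_pos: [0.5233, -0.2022, 0.3841]
orientation: [[-0.995, 0.101, 0.007], [0.101, 0.995, -0.003], [-0.007, -0.002, -1.0]]
contact_force: [-0.1, -0.1, -0.6]
opening: 0.0424
```

```bash
python3 - <<'E'
from m import *
o=monitor.get_obs();print(o['tcp_pos'],o['contact_force'],o['clock'])
im,c=snap('wrist')
u=proj(c,[.5229,-.19,.21])[0].astype(int);print(u)
y=max(0,u[1]-60);x=max(0,u[0]-80)
cv2.imwrite('pics/c9.png',cv2.resize(im[y:y+120,x:x+160],None,fx=5,fy=5,interpolation=2)[:,:,::-1])
E
```

```text
[ 0.5233 -0.2022  0.3841] [-0.0568 -0.1272 -0.5829] 17.35
[339 210]
```

View pics/c9.png

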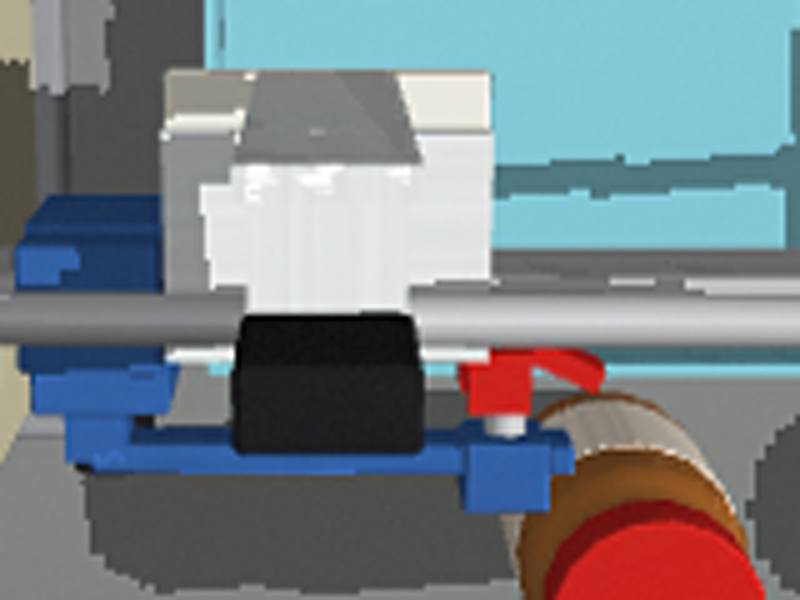

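Here the hook butts against the blue block (x≈163). The red catch sits behind the hook's rear edge (x≈490) and is sprung out: the same length of white post shows (rows 415–437) as before the job, allowing for scale.

```bash
python3 -c "
from rig import ticket
print(ticket.sign_off())"
```

```text
the job is handed in; nothing more can be done
None
```

The smallest carrier is now hanging on the feed rail, pressed home against the blue index block with the red catch in behind its hook. I've handed the job in after about 17.4 s of robot time.

- **Transfer:** I gripped the carrier and slid it along the holding rail, clear of the rod. I then lifted it about 38 mm over both end stops and lowered it onto the feed rail. No contact force showed on the way down.
- **Seating:** The catch dragged at about 3–4 N along the rail, then the drag dropped to zero. I pressed the carrier home with 12.6 N and it did not move further. The wrist force at each check stayed below 13 N.
- **Release:** I set the weight down on the rail (4.4 N), opened the fingers and rose straight up. The gripper then read no contact.
- **Last picture:** It showed the hook flush against the block and the catch sprung out behind its rear edge. The reagent jar looked undisturbed. I did not recheck the beaker or rinse bottle after letting go.

The drag I felt was slightly under the stated 4–10 N. The end stops were also about 3 mm from my first estimate, which I corrected from close-up pictures. I did not tug the carrier to test the catch; the evidence is the drop in drag and the picture.

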